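# Fit the heat-spreader plate

### The arm

A 6-joint arm with a two-finger parallel gripper is mounted at the origin on the work surface. World frame = base frame: x ahead of the robot, y to its left, z up, the work surface at z = 0. Lengths are in mm, angles in rad, forces in N, time in s.
With the tool pointing down it reaches from about 350 to 775 mm from the base axis. Payload 7.3 kg.
Tool frame: the origin (TCP) lies midway between the tips of the shut fingers; the grasp point (between the pads) lies 19 mm behind it (bot.tcp_to_grasp is the distance from the TCP to the grasp point, in mm); z points along the fingers, y is the line along which they close (so a half turn about z gives the same grasp; the last joint's range is limited). The gripper opens to 92 mm and grips with 3 to 60 N. Pads are 19 mm wide; open, the fingers measure 130 mm over their backs; the gripper's body (75 mm by 190 mm) begins 47 mm behind the grasp point.
Start: joints at [-1.447, 0.342, 1.524, -0, 1.275, -0.146], TCP at [139.955, -506.021, 226.741] pointing down, gripper open.
Joint ranges: [-2.53, 2.53], [-0.77, 2.02], [0.04, 2.7], [-1, 4.14], [0.28, 2.66], [-3.11, 3.11]. Speed limits (rad/s): [2.57, 2.57, 3.14, 3.14, 3.14, 3.14].

### API

Orientations are given as [roll, pitch, yaw] about the fixed x, y, z axes, in that order (R = Rz(yaw) Ry(pitch) Rx(roll)).
In Python, from plant import bot, viewer gives the robot as it stands. The module is installed in compiled form; this text tells all that it offers.
- The arm moves only by the shell command python3 -m handwheel 'ROWS'. ROWS is text: rows parted by semicolons, each of 7 numbers parted by spaces: the shift along the tool's x, y, z scaled (see below), then the turn, a rotation vector about the tool's x, y, z scaled (see below), then the opening, from -1 (shut) to 1 (fully open), so that 0 is half open. In form: tx ty tz rx ry rz gripper; .... A call has 1 to 8 rows; each row is the pose to reach, as a shift and turn from the pose commanded when the call began, along the tool's axes at that moment, turning the shorter way round; what a row does not reach only later rows make up. The controller multiplies each number of a shift by 10 cm and each number of a turn by pi rad. A row lasts 1/12 s, in which the tool goes at most 41.7 mm and 7.16 degrees, less where a joint would pass 70% of its speed; a pose out of reach is approached as far as the arm can. A call with a number of a shift or a turn outside -1 to 1 is refused whole. A call with a gripper value outside its range is refused whole. The fingers move at their own pace and stop on an object; the grip force is fixed at half the most. Time passes only in rows, so rows that repeat a pose let the fingers close. It gives the time, the measured TCP pose, the force, the opening and the grip force at its end, in the units of the state.
- bot.get_obs(): the state, without advancing time (a new reading comes with each control period).
- viewer.capture(name): name is "side" or "top"; returns a dict with "frame" (480x640x3 uint8, red, green, blue), "fov_y" (degrees; the focal length in pixels is half the picture's height over the tangent of half this angle, whatever the lens; pixels are square), "cx", "cy" (the principal point, pixels), "dist_coeffs" ([k1, k2, p1, p2, k3] as OpenCV has them; the pictures are not rectified), "T" (4x4, takes a point from camera to world coordinates). Camera axes: x right, y down, z forward; pixel columns grow to the right and rows downward; lengths in mm; the calibration is good to about 2 mm. A picture is of the moment at which its call begins. There is no depth.
- bot.close_job(): hands the job in; it is judged then, once.
Trained networks look in a picture, given as the dict that the camera call returned (one of the last four; its "shot" number tells which), for a name from the list of things; names that differ only in an ending like _2 or _b are one class to them, and where a whole thing is asked for, a point or a joint stands for the part that bears it (a point fixed in the world has none). Each returns a list of dicts, best first, with "score" (0 to 1); they miss things now and then, are a little off and sometimes report something else, mostly with a low value. They report only what shows in the picture. A call takes as long as a camera call. They do not tell look-alikes from the thing itself.
- viewer.recognise(target, picture): "centre" ([column, row] in pixels, amid what is visible of it).
- viewer.cut_out(target, picture): "pixels" (480x640 bool, what is visible of it) and "centre" ([column, row] in pixels, amid what is visible of it).
The state is a dict: "time": time; "joint_positions": joint angles; "dq": joint speeds; "tau": joint torques, N m; "tool_pos": TCP position; "tcp_rot": TCP orientation; "contact_force": force on the tool from outside, world axes, zero at the start; "moment": the same for the moment, N m; "grip_width": finger opening in mm; "finger_force": force on a finger pad.
Only numpy, scipy, OpenCV 4.12 (cv2) and the standard library are available. Lean on these libraries where they do the work, as an engineer would, in place of code of your own. Each camera call takes 0.05 s, during which the arm holds its last target. There are 200 camera calls.

### The job

The thin aluminium plate lies sunk in the groove of the white jig: press lightly on its face and slide it along until its end overhangs the jig's open end, then pinch it there by its long edges and lift it clear. Lay it flat along the top of the finned heat sink, centred across it and lined up with it, with its end butted up against the sink's upright stop, and let go. Press and push gently all the while, do not drop the plate, and leave the other things on the bench where they are.

Things in the scene. Friction and masses are not known exactly. Their poses are not given: they have to be found in the camera images.
- plate: The part to fit: bare aluminium plate, 120 (x) x 60 (y) x 3 (z) mm, 40 to 85 g, both ends and faces alike. Origin: centre of its underside; x along its length. It starts flat in the jig's groove, along the jig's x within 1 degree. It slides easily on jig and sink (friction about 0.2), much less easily under a finger.
- jig: Fixed white plastic block, 160 (x) x 90 (y) mm. Origin: centre of its underside. A groove along x, 64 mm wide, floor 56 mm up, has 4 mm high lips at both sides (13 mm wide) and at the +x end (10 mm thick); the -x end, on the robot's side, is open. The lips stand 1 mm above the plate's face, so its edges can be gripped only past the open end.
- sink: Fixed dark finned heat sink, 120 (x) x 44 (y) mm, flat top 46 mm up. Origin: centre of its underside. The plate lies lengthways along x on its top, standing out 8 mm at either side. At the +x end, away from the robot, stands the stop. Fully home, the plate's origin is at x = 0, y = 0, z = 46 mm in this frame.
- spool: Bystander, leave alone: yellow reel, 52 mm across, 22 mm high. Origin: centre of its underside.
- capacitor: Bystander, leave alone: black upright cylinder, 22 mm across, 30 mm high. Origin: centre of its underside.
- driver: Bystander, leave alone: screwdriver with orange handle lying down, about 200 mm long, 26 mm high. Origin near its middle, on the bench.
- flux: Bystander, leave alone: small white bottle, 44 mm across, 85 mm high. Origin: centre of its underside.
- bobbin: Bystander, leave alone: small transformer, 42 x 44 x 36 mm. Origin: centre of its underside.
- jig_mouth (a point): Middle of the groove floor's edge at the jig's open end (jig x = -80, z = 56 mm); beyond it the end face drops straight to the bench. The jig is rigid: a finger 1 mm too low presses with some 20 N. About 5 N is enough to drag the plate; over 25 N is too hard.
- sink_stop (a point): Foot of the stop's inner face (sink x = +60, z = 46 mm): an upright flange as wide as the sink, 8 mm thick, rising 9 mm above the sink's top. Rigid: over 25 N between plate and sink is too hard, about 4 N shows that it is home.
Not all that is in view belongs to the job. Leave any blue or purple look-alike of the jig alone.

How it is judged:
By the outcome, as a careful person would: the job done as asked, in the order asked, and still so for the second after the job is handed in, with the robot touching nothing.
It also fails if it takes over 72 s, if anything falls off the work surface, if the arm or the gripper's body presses on something with over 40 N, if the wrist force passes 120 N, or if a joint passes its speed limit or range.

## Working session

There is one attempt and no reset: what is moved stays moved. The work goes in short steps, Python scripts to look and compute and a shell command to move; the robot and the scene stay as the last step left them, time stands still between calls to the robot, and variables do not carry over. Pictures are saved under pics/ and viewed, at most 10 in all, crops included, and the job is handed in when it is done.

```bash
mkdir -p pics
cat > h.py <<'E'
import numpy as np, cv2, pickle
from plant import bot, viewer
def cam(p):
    f=240/np.tan(np.radians(p["fov_y"])/2)
    return np.array([[f,0,p["cx"]],[0,f,p["cy"]],[0,0,1.]]), np.array(p["dist_coeffs"],float), np.array(p["T"])
def back(p,uv,z):
    K,d,T=cam(p)
    n=cv2.undistortPoints(np.array(uv,float).reshape(-1,1,2),K,d).reshape(-1,2)
    r=np.c_[n,np.ones(len(n))]@T[:3,:3].T; o=T[:3,3]
    return o+r*((z-o[2])/r[:,2])[:,None]
def proj(p,X):
    K,d,T=cam(p); Ti=np.linalg.inv(T)
    return cv2.projectPoints(np.array(X,float).reshape(-1,1,3),cv2.Rodrigues(Ti[:3,:3])[0],Ti[:3,3],K,d)[0].reshape(-1,2)
def save(p,n): cv2.imwrite(f"pics/{n}.png",p["frame"][:,:,::-1])
E
python3 - <<'E'
from h import *
o=bot.get_obs(); print(o)
for n in("top","side"):
    p=viewer.capture(n); save(p,n+"0"); print(n,p["T"][:3].round(3).tolist(),p["fov_y"],p["dist_coeffs"])
    for t in("plate","jig","sink","jig_mouth","sink_stop"):
        for r in viewer.cut_out(t,p)[:3]:
            m=r["pixels"].astype(np.uint8); c=max(cv2.findContours(m,0,2)[0],key=cv2.contourArea)
            b=cv2.boxPoints(cv2.minAreaRect(c))
            print(t,round(r["score"],2),np.round(r["centre"]),m.sum(),b.round(1).tolist())
    pickle.dump(p,open(f"{n}0.pkl","wb"))
E
```

```text
{'time': 0.0, 'joint_positions': array([-1.44702418e+00,  3.42752658e-01,  1.52501717e+00,  1.10938263e-05,
        1.27540273e+00, -1.45963524e-01]), 'dq': array([ 0.00045382, -0.00113949,  0.00037485, -0.00012649,  0.00019727,
        0.0009358 ]), 'tau': array([ 4.07984935e-04, -4.31239879e+01, -2.44221836e+01,  7.17899948e-02,
        5.61776175e-02, -1.31488609e-04]), 'tool_pos': array([ 139.89250232, -505.59520206,  226.02937847]), 'tcp_rot': array([-3.14003110e+00, -2.40285172e-04,  2.69732250e-01]), 'contact_force': array([-0.5356422 , -0.05003884,  0.04211266]), 'moment': array([-0.02709657,  0.01485094, -0.03963363]), 'finger_force': 0.0, 'grip_width': 91.84343753507335}
top [[-0.026, -0.993, 0.114, 353.051], [-1.0, 0.025, -0.012, -24.826], [0.009, -0.114, -0.993, 1013.942]] 55.440350432728664 [-0.02528449  0.          0.          0.          0.        ]
plate 0.9 [391. 168.] 1548 [[375.0, 197.0], [375.0, 142.0], [403.0, 142.0], [403.0, 197.0]]
jig 0.87 [376. 167.] 1900 [[364.0, 130.39999389648438], [409.1000061035156, 129.1999969482422], [411.20001220703125, 206.1999969482
[... 1949 characters left out ...]
5. 203.] 1686 [[256.8999938964844, 202.1999969482422], [270.8999938964844, 167.1999969482422], [335.3999938964844, 193.0], [321.3999938964844, 228.0]]
jig_mouth 0.58 [378. 168.] 1222 [[351.79998779296875, 174.39999389648438], [366.6000061035156, 144.8000030517578], [405.3999938964844, 164.1999969482422], [390.6000061035156, 193.8000030517578]]
jig_mouth 0.45 [459. 199.] 147 [[442.20001220703125, 196.89999389648438], [444.29998779296875, 192.0], [476.5, 205.8000030517578], [474.3999938964844, 210.6999969482422]]
sink_stop 0.76 [198. 263.] 1450 [[164.0, 272.8999938964844], [170.1999969482422, 246.60000610351562], [228.6999969482422, 260.29998779296875], [222.60000610351562, 286.6000061035156]]
```

Run:
```python
import cv2
a=cv2.imread("pics/top0.png"); cv2.imwrite("pics/top0c.png",cv2.resize(a[110:230,180:430],(800,384),interpolation=cv2.INTER_CUBIC))
```

```text
(no output)
```

View pics/top0.png

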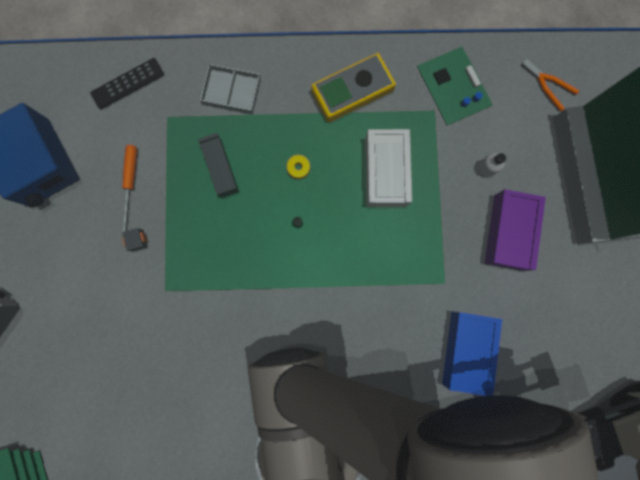

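View pics/side0.png

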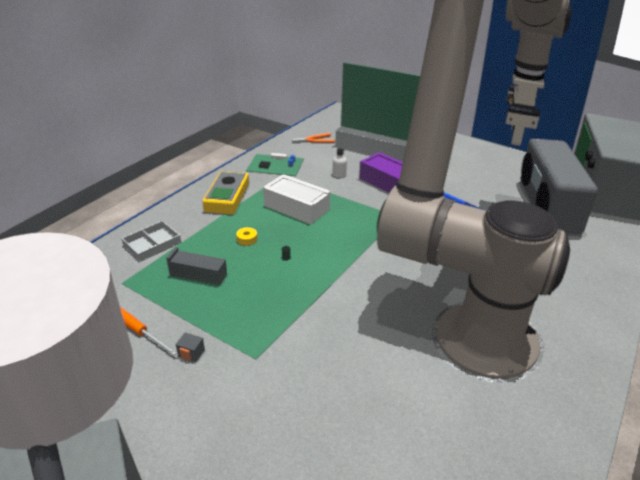

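View pics/top0c.png

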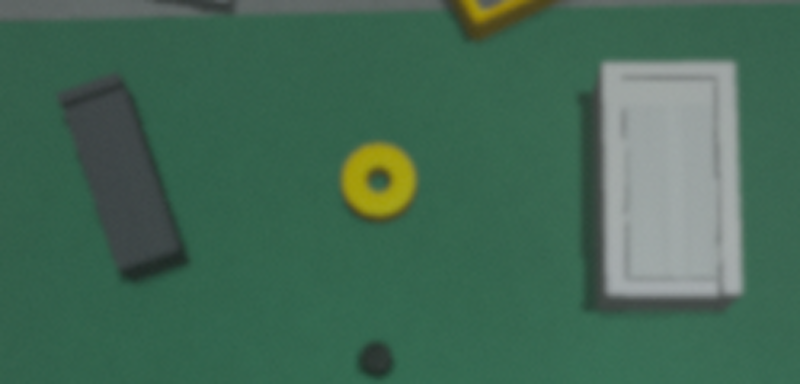

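```bash
cat > fit.py <<'E'
from h import *
from scipy.optimize import minimize
S=6
def boxes(name):
    B=lambda x0,x1,y,z0,z1:[[x,s*y,z] for x in(x0,x1) for s in(-1,1) for z in(z0,z1)]
    return {"jig":[B(-80,80,45,0,60)],"sink":[B(-60,68,22,0,46),B(60,68,22,0,55)],"plate":[B(-60,60,30,0,3)]}[name]
def tf(q,z,P):
    c,s=np.cos(q[2]),np.sin(q[2]);P=np.array(P,float)
    return np.c_[q[0]+c*P[:,0]-s*P[:,1],q[1]+s*P[:,0]+c*P[:,1],P[:,2]+z]
def seg(p,roi,sat):
    x,y,w,h=roi
    f=cv2.resize(p["frame"][y:y+h,x:x+w],None,fx=S,fy=S,interpolation=cv2.INTER_CUBIC)
    return (cv2.cvtColor(f,cv2.COLOR_RGB2HSV)[:,:,1]<sat).astype(np.uint8)
def rend(p,roi,name,q,z=0):
    x,y,w,h=roi; m=np.zeros((h*S,w*S),np.uint8)
    for b in boxes(name):
        uv=(proj(p,tf(q,z,b))-[x,y]+.5)*S-.5
        cv2.fillConvexPoly(m,cv2.convexHull(uv.astype(np.float32)).round().astype(int),1)
    return m
def fit(views,name,q0,z=0):
    f=lambda q:sum(np.sum(rend(p,r,name,q*[1,1,.01],z)!=m) for p,r,m in views)/S/S
    q0=np.array(q0)*[1,1,100]; 
    best=None
    for k in range(2):
        r=minimize(f,q0,method="Nelder-Mead",options=dict(initial_simplex=q0+np.array([[0,0,0],[6,0,0],[0,6,0],[0,0,6]])*(1-.6*k),xatol=.05)); q0=r.x
    return r.x*[1,1,.01],r.fun
E
python3 - <<'E'
from fit import *
P={n:pickle.load(open(n+"0.pkl","rb")) for n in("top","side")}
roi={("jig","top"):(355,120,65,95),("jig","side"):(250,165,90,65),("sink","top"):(190,125,60,80),("sink","side"):(155,240,80,55)}
for name,z in(("jig",60),("sink",46)):
    r=back(P["top"],[(388,166)] if name=="jig" else [(218,165)],z)[0]; q0=[r[0],r[1],0 if name=="jig" else .3]
    V=[]
    for n in P:
        rr=roi[name,n]; f=P[n]["frame"]
        m=seg(P[n],rr,75); V.append((P[n],rr,m))
        cv2.imwrite(f"pics/m_{name}_{n}.png",m*255)
        print(name,n,m.sum()/36,rend(P[n],rr,name,q0).sum()/36)
    for v in([V[0]],[V[1]],V): q,c=fit(v,name,q0); print(q.round(3),np.degrees(q[2]).round(2),round(c,1))
E
cd pics
python3 - <<'E'
import cv2,numpy as np
ims=[cv2.resize(cv2.imread(f"m_{a}_{b}.png"),(390,290)) for a in("jig","sink") for b in("top","side")]
cv2.imwrite("m.png",np.vstack([np.hstack(ims[:2]),np.hstack(ims[2:])]))
E
```

```text
jig top 3658.6388888888887 3495.5555555555557
jig side 3713.527777777778 2264.5555555555557
[ 6.17735e+02 -1.91089e+02 -5.00000e-03] -0.27 166.0
[ 6.18358e+02 -1.91409e+02  2.60000e-02] 1.51 1461.2
[ 6.17578e+02 -1.90304e+02 -9.00000e-03] -0.54 1629.5
sink top 1285.861111111111 1425.4166666666667
sink side 1849.2222222222222 1623.4166666666667
[6.31544e+02 1.83281e+02 3.37000e-01] 19.32 126.0
[6.32170e+02 1.81414e+02 2.87000e-01] 16.43 409.7
[6.30866e+02 1.82486e+02 3.19000e-01] 18.29 553.5
```

View pics/m.png

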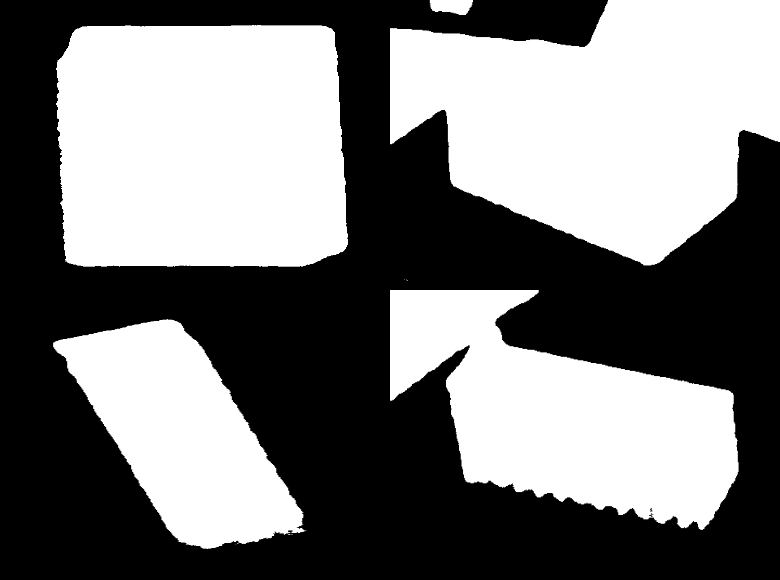

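The masks agree with the picture: the white jig is at top px (388,167), about (618,-191) with yaw near 0. The sink is at (218,165), about (631,183) with yaw near 19°. The plate's near end sits about 11 mm inside the mouth. The blue and purple blocks are decoys.

```bash
python3 -m handwheel '1 0 0 0 0 0.086 -1; 1 0 0 0 0 0.086 -1; 1 0 0 0 0 0.086 -1; 1 0 0 0 0 0.086 -1'
python3 - <<'E'
from fit import *
P={n:pickle.load(open(n+"0.pkl","rb")) for n in("top","side")}
for name,n,rr,q0 in(("jig","side",(250,165,90,65),[618,-191,0.]),("sink","side",(155,240,80,55),[631.5,182.5,.33])):
    p=P[n]; m=seg(p,rr,75)
    # keep only pixels near the bottom/side outlines over green: mask out grey bench touching the ROI by a dilated model
    near=cv2.dilate(rend(p,rr,name,q0),np.ones((25,25)))
    f=cv2.resize(p["frame"][rr[1]:rr[1]+rr[3],rr[0]:rr[0]+rr[2]],None,fx=S,fy=S,interpolation=cv2.INTER_CUBIC).astype(int)
    if name=="jig": m=((f.min(2)>150)|((cv2.cvtColor(f.clip(0,255).astype(np.uint8),cv2.COLOR_RGB2HSV)[:,:,1]<75)&(np.arange(m.shape[0])[:,None]>30*S))).astype(np.uint8)
    else: m=((m>0)&(f.max(2)<95)).astype(np.uint8)
    m=m*near
    q,c=fit([(p,rr,m)],name,q0); print(name,q.round(3),np.degrees(q[2]).round(2),round(c,1))
E
```

```text
time: 0.93
tool_pos: [240.1, -477.9, 226.8]
tcp_rot: [-3.141, -0.002, 0.001]
contact_force: [-0.3, -0.2, -0.5]
grip_width: 69.6
finger_force: 0.0
jig [ 6.17020e+02 -1.89796e+02  2.00000e-03] 0.1 291.7
sink [6.30709e+02 1.82164e+02 2.86000e-01] 16.37 710.0
```

```bash
M="python3 -m handwheel"
python3 -m handwheel '1 -0.72 0 0 0 0 -1; 1 -0.72 0 0 0 0 -1; 1 -0.72 0 0 0 0 -1' >/dev/null
python3 -m handwheel '1 -0.72 0 0 0 0 -1; 1 -0.72 0 0 0 0 -1; 1 -0.72 0 0 0 0 -1' >/dev/null
python3 -m handwheel '1 -0.72 0 0 0 0 -1; 1 -0.72 0 0 0 0 -1; 1 -0.72 0 0 0 0 -1' >/dev/null
python3 -m handwheel '0.98 -0.71 0 0 0 0 -1; 0.98 -0.71 0 0 0 0 -1; 0.98 -0.71 0 0 0 0 -1; 0.98 -0.71 0 0 0 0 -1; 0.98 -0.71 0.5 0 0 0 -1; 0.98 -0.71 1 0 0 0 -1; 0.98 -0.71 1 0 0 0 -1'
```

```text
time: 2.27
tool_pos: [631.5, -191.9, 120.9]
tcp_rot: [-3.139, 0.008, 0.001]
contact_force: [-0.5, 0.0, -0.9]
grip_width: 0.3
finger_force: 0.0
```

```bash
python3 -m handwheel '0 0 0.4 0 0 0 -1; 0 0 0.45 0 0 0 -1; 0 0 0.5 0 0 0 -1; 0 0 0.5 0 0 0 -1; 0 0 0.5 0 0 0 -1'
python3 - <<'E'
from h import *
p=viewer.capture("top"); save(p,"t1")
K,d,T=cam(p)
M=np.float32([[0,0]])
# rectified top-down view at z=59, 4px/mm: world x 500..720, y -290..-100
X=np.array([[720,-100,59],[720,-290,59],[500,-290,59],[500,-100,59.]])
H=cv2.getPerspectiveTransform(proj(p,X).astype(np.float32),np.float32([[0,0],[570,0],[570,599],[0,599]]))
p0=pickle.load(open("top0.pkl","rb"))
cv2.imwrite("pics/rect0.png",cv2.convertScaleAbs(cv2.warpPerspective(p0["frame"][:,:,::-1],H,(570,599),flags=cv2.INTER_CUBIC),alpha=1.3,beta=-60))
print(bot.get_obs()["tool_pos"],bot.get_obs()["contact_force"])
E
```

```text
time: 2.68
tool_pos: [635.4, -193.4, 78.8]
tcp_rot: [3.14, -0.003, -0.0]
contact_force: [-0.1, 1.4, 0.0]
grip_width: 0.0
finger_force: 0.0
[ 635.64371733 -193.3040728    79.19217368] [0.03994733 0.60257407 0.71221414]
```

View pics/rect0.png

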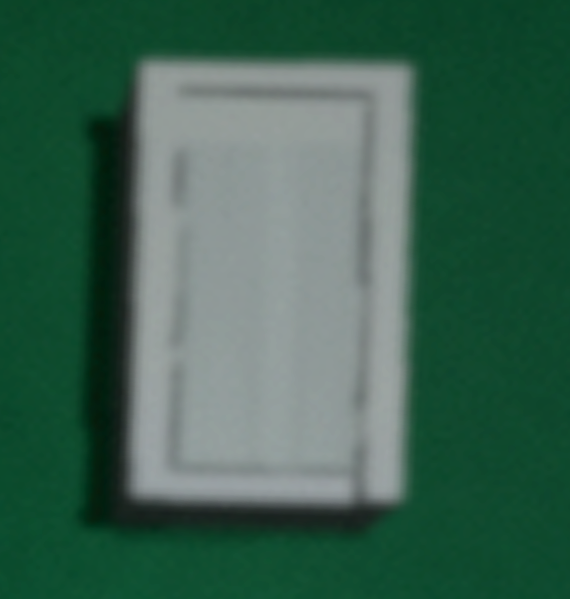

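The rectified view shows the plate spanning v=143–468, which is x 667 to 548, and the jig v=62–500, which is x 697 to 536. The near end is about 12 mm inside the mouth. I'll press near the present spot.

```bash
python3 -m handwheel '0 -0.02 0.08 0 0 0 -1; 0 -0.02 0.15 0 0 0 -1; 0 -0.02 0.16 0 0 0 -1; 0 -0.02 0.165 0 0 0 -1; 0 -0.02 0.165 0 0 0 -1; 0 -0.02 0.165 0 0 0 -1'
```

```text
time: 3.23
tool_pos: [634.6, -190.6, 60.4]
tcp_rot: [3.141, -0.0, -0.0]
contact_force: [-0.9, -0.2, 0.0]
grip_width: 0.4
finger_force: 0.0
```

```bash
python3 -m handwheel '0 0 0.005 0 0 0 -1; 0 0 0.01 0 0 0 -1; 0 0 0.01 0 0 0 -1'; python3 -m handwheel '0 0 0.003 0 0 0 -1; 0 0 0.003 0 0 0 -1'
```

```text
time: 3.48
tool_pos: [634.6, -190.6, 59.4]
tcp_rot: [3.141, -0.0, -0.0]
contact_force: [1.0, -0.4, 0.1]
grip_width: 0.4
finger_force: 0.0
time: 3.65
tool_pos: [634.6, -190.6, 59.3]
tcp_rot: [3.141, -0.001, -0.0]
contact_force: [-0.6, 0.9, 2.5]
grip_width: 0.2
finger_force: 1.4
```

```bash
python3 -m handwheel '0 0 0.002 0 0 0 -1; 0 0 0.003 0 0 0 -1; 0 0 0.003 0 0 0 -1'; python3 -m handwheel '-0.01 0 0 0 0 0 -1; -0.03 0 0 0 0 0 -1; -0.05 0 0 0 0 0 -1; -0.08 0 0 0 0 0 -1; -0.1 0 0 0 0 0 -1; -0.1 0 0 0 0 0 -1'
```

```text
time: 3.9
tool_pos: [634.7, -190.7, 59.3]
tcp_rot: [3.141, -0.001, -0.0]
contact_force: [-1.6, -0.2, 4.6]
grip_width: 0.2
finger_force: 2.5
time: 4.4
tool_pos: [624.5, -190.8, 59.3]
tcp_rot: [3.141, -0.001, -0.0]
contact_force: [0.0, -0.7, 5.9]
grip_width: 0.8
finger_force: 2.9
```

```bash
python3 -m handwheel '-0.02 0 0 0 0 0 -1; -0.05 0 0 0 0 0 -1; -0.09 0 0 0 0 0 -1; -0.13 0 0 0 0 0 -1; -0.17 0 0 0 0 0 -1; -0.2 0 0 0 0 0 -1; -0.2 0 0 0 0 0 -1'
python3 - <<'E'
from h import *
p=viewer.capture("top"); save(p,"t2")
for r in viewer.cut_out("plate",p)[:1]:
    ys,xs=np.nonzero(r["pixels"]); print(r["score"],xs.min(),xs.max(),ys.min(),ys.max(), back(p,[(390,ys.max()+.5),(390,ys.min()-.5)],59).round(1).tolist())
cv2.imwrite("pics/t2c.png",cv2.resize(p["frame"][110:240,330:470,::-1],(646,600),interpolation=cv2.INTER_CUBIC))
E
```

```text
time: 4.98
tool_pos: [604.3, -190.8, 59.3]
tcp_rot: [3.141, -0.001, -0.001]
contact_force: [-0.9, -0.7, 6.8]
grip_width: 0.3
finger_force: 3.2
```

View pics/t2c.png

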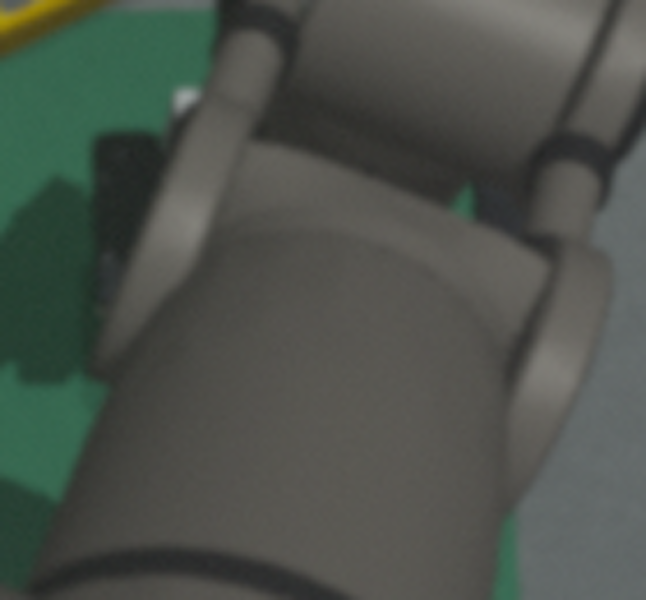

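The arm hides the jig in the top view, so I'll finish the slide and check from the side camera.

```bash
python3 -m handwheel '-0.03 0 0 0 0 0 -1; -0.07 0 0 0 0 0 -1; -0.12 0 0 0 0 0 -1; -0.17 0 0 0 0 0 -1; -0.22 0 0 0 0 0 -1; -0.27 0 0 0 0 0 -1; -0.29 0 0 0 0 0 -1; -0.29 0 0 0 0 0 -1'
python3 - <<'E'
from h import *
p=viewer.capture("side"); save(p,"s2")
q=[617,-190,-.006]
for x in(-90,-100,-110,-120,-128,-136): print(x,proj(p,[[617+x,-190+30,59],[617+x,-190-30,59]]).round(1).tolist())
cv2.imwrite("pics/s2c.png",cv2.resize(p["frame"][150:250,250:383,::-1],(798,600),interpolation=cv2.INTER_CUBIC))
E
```

```text
time: 5.75
tool_pos: [575.3, -190.8, 59.3]
tcp_rot: [3.141, -0.001, -0.001]
contact_force: [-1.7, -0.1, 6.8]
grip_width: 0.4
finger_force: 3.4
-90 [[317.9, 203.3], [330.2, 193.6]]
-100 [[321.1, 204.4], [333.4, 194.7]]
-110 [[324.3, 205.6], [336.6, 195.8]]
-120 [[327.6, 206.8], [339.8, 196.9]]
-128 [[330.2, 207.7], [342.4, 197.8]]
-136 [[332.9, 208.6], [345.0, 198.7]]
```

View pics/s2c.png

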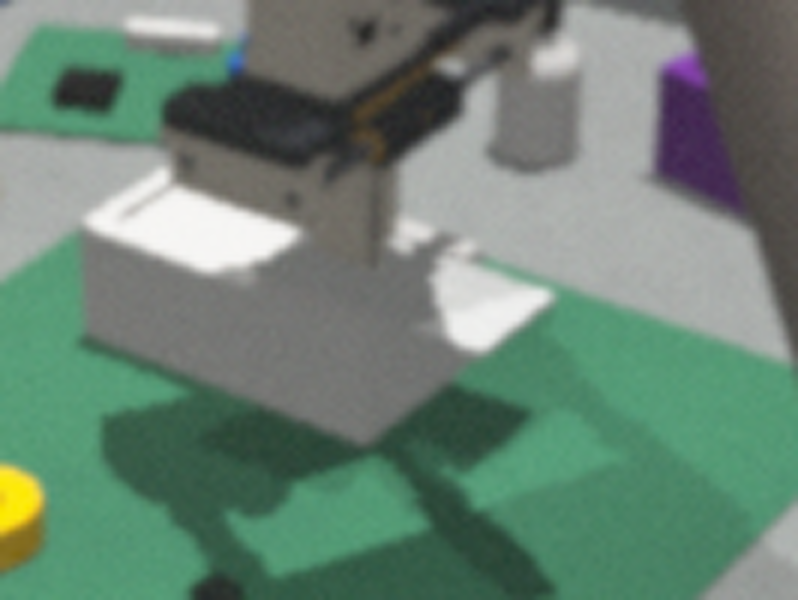

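The plate's near corners are at px (331,209) and (342,199), which puts its end at x≈488, a 49 mm overhang. Next: lift off, open, back up and grasp.

```bash
python3 -m handwheel '0 0 -0.02 0 0 0 -1; 0 0 -0.1 0 0 0 -1; 0 0 -0.3 0 0 0 0; -0.2 0 -0.35 0 0 0 1; -0.53 0 -0.35 0 0 0 1; -0.53 0 -0.35 0 0 0 1; -0.53 0 -0.35 0 0 0 1; -0.53 0 -0.35 0 0 0 1'; python3 -m handwheel '0 0 0 0 0 0 1; 0 0 0 0 0 0 1; 0 0 0 0 0 0 1;0 0 0 0 0 0 1'
```

```text
time: 6.47
tool_pos: [522.9, -190.7, 94.1]
tcp_rot: [3.141, -0.001, -0.001]
contact_force: [0.5, 0.7, 0.2]
grip_width: 35.9
finger_force: 0.0
time: 6.8
tool_pos: [522.8, -190.4, 93.4]
tcp_rot: [3.142, 0.0, -0.0]
contact_force: [0.9, -0.1, -0.4]
grip_width: 62.3
finger_force: 0.0
```

```bash
python3 -m handwheel '0 0 0 0 0 0 1; 0 0 0 0 0 0 1; 0 0 0 0 0 0 1; 0 0 0 0 0 0 1; 0 0 0 0 0 0 1'; python3 -m handwheel '0 -0.005 0.15 0 0 0 1; 0 -0.005 0.35 0 0 0 1; 0 -0.005 0.5 0 0 0 1; 0 -0.005 0.55 0 0 0 1; 0 -0.005 0.55 0 0 0 1; 0 -0.005 0.55 0 0 0 1'
```

```text
time: 7.22
tool_pos: [522.5, -190.5, 93.6]
tcp_rot: [3.141, -0.0, -0.0]
contact_force: [0.0, -0.1, -0.4]
grip_width: 90.9
finger_force: 0.0
time: 7.72
tool_pos: [522.7, -190.1, 39.0]
tcp_rot: [3.141, -0.0, -0.0]
contact_force: [0.4, 0.1, 0.6]
grip_width: 92.0
finger_force: 0.0
```

```bash
python3 -m handwheel '0 0 0 0 0 0 0.37; 0 0 0 0 0 0 0.37; 0 0 0 0 0 0 0.37; 0 0 0 0 0 0 0.37; 0 0 0 0 0 0 0.37; 0 0 0 0 0 0 0.37'; python3 -m handwheel '0 0 0 0 0 0 0.33; 0 0 0 0 0 0 0.33; 0 0 0 0 0 0 0.3; 0 0 0 0 0 0 0.3'
```

```text
time: 8.22
tool_pos: [522.5, -190.0, 38.8]
tcp_rot: [3.141, -0.0, -0.0]
contact_force: [-0.2, 0.7, 0.7]
grip_width: 63.6
finger_force: 0.0
time: 8.55
tool_pos: [522.2, -189.5, 38.5]
tcp_rot: [-3.141, 0.001, -0.0]
contact_force: [0.5, 3.3, 1.1]
grip_width: 59.8
finger_force: 5.2
```

```bash
python3 -m handwheel '0 0 0 0 0 0 0.25; 0 0 0 0 0 0 0.1; 0 0 0 0 0 0 -0.3; 0 0 0 0 0 0 -1;0 0 0 0 0 0 -1; 0 0 0 0 0 0 -1'
```

```text
time: 9.05
tool_pos: [522.2, -189.6, 38.5]
tcp_rot: [-3.141, 0.001, -0.0]
contact_force: [-1.0, 5.6, 1.8]
grip_width: 58.9
finger_force: 30.0
```

```bash
python3 -m handwheel '0 -0.005 0 0 0 0 -1; 0 -0.005 0 0 0 0 -1'; python3 -m handwheel '0 0 -0.02 0 0 0 -1; 0 0 -0.05 0 0 0 -1; 0 0 -0.1 0 0 0 -1; 0 0 -0.2 0 0 0 -1; 0 0 -0.4 0 0 0 -1; 0 0 -0.6 0 0 0 -1; 0 0 -0.6 0 0 0 -1; 0 0 -0.6 0 0 0 -1'
python3 - <<'E'
from h import *
p=viewer.capture("side"); save(p,"s3"); o=bot.get_obs(); print(o["contact_force"],o["moment"],o["tool_pos"],o["grip_width"])
cv2.imwrite("pics/s3c.png",cv2.resize(p["frame"][120:240,230:390,::-1],(800,600),interpolation=cv2.INTER_CUBIC))
x,y,z=o["tool_pos"]; 
for a in(-36,84):
  for b in(-30,30): print(a,b,(proj(p,[[x+a,y+b,z+19+1.5]])-[230,120])*5)
E
```

```text
time: 9.22
tool_pos: [522.4, -189.5, 38.6]
tcp_rot: [3.141, 0.0, -0.0]
contact_force: [-0.6, 2.2, 0.7]
grip_width: 59.0
finger_force: 30.0
time: 9.88
tool_pos: [523.4, -190.3, 100.3]
tcp_rot: [3.139, -0.003, -0.001]
contact_force: [-0.2, 0.5, -1.4]
grip_width: 58.9
finger_force: 30.0
[ 0.26355532  0.19938191 -0.43815958] [0.03842738 0.02759377 0.00431538] [ 522.56771002 -189.76499308   99.05540646] 58.73598079349889
-36 -30 [[570.22690956 289.65686596]]
-36 30 [[508.30547065 337.17135404]]
84 -30 [[378.12078678 228.02299861]]
84 30 [[312.83526383 271.94378668]]
```

View pics/s3c.png

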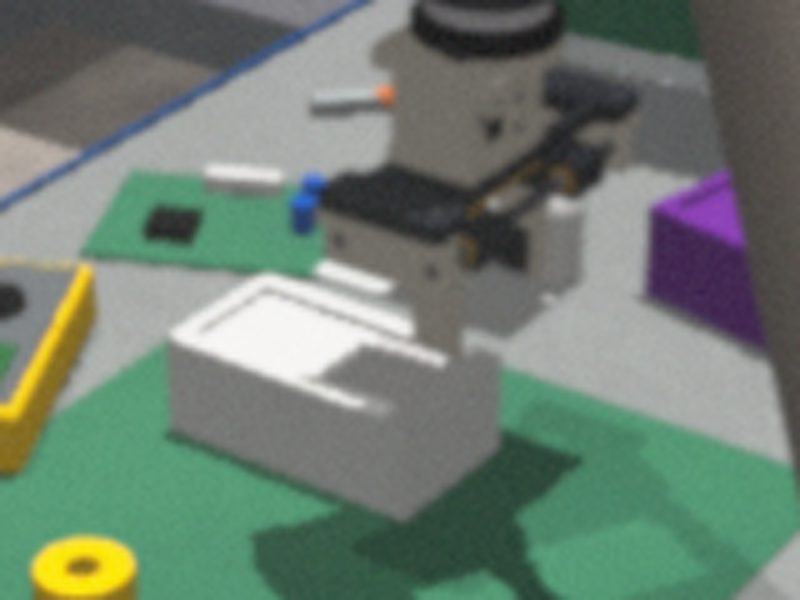

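The plate is held level above the empty groove; its far end is at crop px (315–390, 265–290). Now I'll refine the sink pose from its own edges.

```bash
cat > sink.py <<'E'
from fit import *
from scipy.ndimage import map_coordinates, gaussian_filter
def edge(p,A,B,nrm,z,L=12):
    # points along A..B (world xy), scan along nrm for the R/G half-level crossing
    f=p["frame"].astype(float); r=gaussian_filter(f[:,:,0],.5)/np.maximum(gaussian_filter(f[:,:,1],.5),1)
    out=[]
    s=np.arange(-L,L+.1,.25)
    for t in np.linspace(.1,.9,30):
        c=np.array(A)*(1-t)+np.array(B)*t; X=np.c_[c+s[:,None]*nrm,np.full(len(s),z)]
        uv=proj(p,X); v=map_coordinates(r,[uv[:,1],uv[:,0]],order=1)
        h=(v[:8].mean()+v[-8:].mean())/2; k=np.nonzero((v[:-1]-h)*(v[1:]-h)<=0)[0]
        if len(k): out.append(c+s[k[np.argmin(abs(s[k]))]]*nrm)
    out=np.array(out); vx,vy,x0,y0=cv2.fitLine(out.astype(np.float32),cv2.DIST_HUBER,0,.01,.01).ravel()
    if vx*(B[0]-A[0])+vy*(B[1]-A[1])<0: vx,vy=-vx,-vy
    return np.array([x0,y0]),np.array([vx,vy]),len(out)
E
python3 - <<'E'
from sink import *
for n in("top","side"):
  p=pickle.load(open(n+"0.pkl","rb")); q=np.array([631.3,182.7,.325])
  W=lambda x,y,q:tf(q,0,[[x,y,0]])[0,:2]
  edges=[("left",(-60,22),(58,22),(0,1),46),("stop",(68,-22),(68,22),(1,0),55)] if n=="top" else [("left-bottom",(-60,22),(60,22),(0,1),0),("right-top",(-60,-22),(58,-22),(0,-1),46),("near-bottom",(-60,-22),(-60,22),(-1,0),0)]
  if n=="top": edges.append(("near-bottom",(-60,-22),(-60,22),(-1,0),0)); edges.append(("right-bottom",(-60,-22),(58,-22),(0,-1),0))
  for nm,a,b,nr,z in edges:
    R=np.array([[np.cos(q[2]),-np.sin(q[2])],[np.sin(q[2]),np.cos(q[2])]])
    c,d,k=edge(p,W(*a,q),W(*b,q),R@nr,z)
    lc=R.T@(c-q[:2]); print(n,nm,k,"dyaw deg",round(np.degrees(np.arctan2(d[1],d[0])-q[2]),2),"offset",round(float(np.dot(lc,nr)-np.dot(a,nr)),2))
E
```

```text
top left 30 dyaw deg -0.3 offset -0.47
top stop 30 dyaw deg 90.56 offset -3.1
top near-bottom 30 dyaw deg 89.4 offset -1.3
top right-bottom 30 dyaw deg -0.55 offset -2.3
side left-bottom 30 dyaw deg -0.47 offset -3.67
side right-top 30 dyaw deg -0.54 offset -1.37
side near-bottom 30 dyaw deg 90.72 offset -1.0
```

```bash
python3 -m handwheel '0.02 -0.1 -0.02 0 0 0 -1; 0.08 -0.35 -0.05 0 0 0 -1; 0.13 -0.62 -0.1 0 0 0 -1; 0.17 -0.9 -0.1 0 0 0 -1' >/dev/null
python3 -m handwheel '0.06 -0.3 0 0 0 -0.02 -1; 0.12 -0.6 0 0 0 -0.05 -1; 0.18 -0.9 0 0 0 -0.08 -1; 0.18 -0.9 0 0 0 -0.1012 -1; 0.18 -0.9 0 0 0 -0.1012 -1; 0.18 -0.9 0 0 0 -0.1012 -1'
```

```text
time: 10.77
tool_pos: [556.9, -8.9, 107.8]
tcp_rot: [-3.141, 0.002, 0.316]
contact_force: [-0.2, -0.9, -1.1]
grip_width: 58.8
finger_force: 30.0
```

```bash
python3 -m handwheel '0.1 -0.2 0 0 0 0 -1; 0.27 -0.45 0 0 0 0 -1; 0.4 -0.7 0 0 0 0 -1; 0.45 -0.79 0 0 0 0 -1' >/dev/null
python3 -m handwheel '0.15 -0.25 0 0 0 0 -1; 0.3 -0.5 0 0 0 0 -1; 0.4 -0.7 0 0 0 0 -1; 0.45 -0.79 0 0 0 0 -1; 0.45 -0.79 0 0 0 0 -1; 0.45 -0.79 0 0 0 0 -1; 0.45 -0.79 0 0 0 0 -1'
python3 - <<'E'
from sink import *
o=bot.get_obs(); x,y,z=o["tool_pos"]; yaw=o["tcp_rot"][2]; print(o["tool_pos"],o["tcp_rot"])
for n in("side","top"):
    p=viewer.capture(n); save(p,n+"4"); pickle.dump(p,open(n+"4.pkl","wb"))
    print(n,[ (r["score"],np.round(r["centre"])) for r in viewer.recognise("plate",p)[:2]], proj(p,tf([x,y,yaw],z+19,[[-34.5,-30,0],[-34.5,30,0],[85.5,-30,0],[85.5,30,0]])).round(1).tolist())
p=pickle.load(open("side4.pkl","rb"))
a=cv2.resize(p["frame"][195:315,130:270,::-1],(466,400),interpolation=cv2.INTER_CUBIC)
b=cv2.resize(pickle.load(open("top4.pkl","rb"))["frame"][110:230,170:270,::-1],(333,400),interpolation=cv2.INTER_CUBIC)
cv2.imwrite("pics/c4.png",np.hstack([a,b]))
E
```

```text
time: 11.68
tool_pos: [593.5, 167.0, 108.4]
tcp_rot: [3.141, 0.001, 0.316]
contact_force: [-0.3, -0.1, -0.6]
grip_width: 59.1
finger_force: 30.0
[593.50191955 166.97497187 108.35682692] [3.14106402e+00 9.91922832e-04 3.15818678e-01]
side [(0.88, array([214., 235.]))] [[229.9, 227.4], [218.8, 242.7], [181.0, 219.1], [168.4, 233.6]]
top [(0.54, array([225., 175.]))] [[235.8, 182.2], [207.0, 192.2], [217.1, 127.2], [188.6, 136.9]]
```

View pics/c4.png

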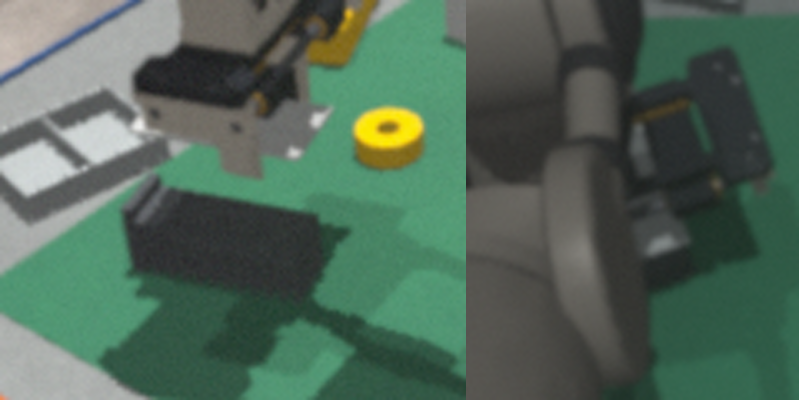

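The side view shows the plate's corners where predicted ((230,227), (218,242), (172,233)), so it is level above the sink. Now descend, correcting 3 mm sideways.

```bash
python3 -m handwheel '0 -0.02 0.1 0 0 0 -1; 0.005 -0.032 0.3 0 0 0 -1; 0.005 -0.032 0.5 0 0 0 -1; 0.005 -0.032 0.65 0 0 0 -1; 0.005 -0.032 0.73 0 0 0 -1; 0.005 -0.032 0.75 0 0 0 -1; 0.005 -0.032 0.75 0 0 0 -1; 0.005 -0.032 0.75 0 0 0 -1'
```

```text
time: 12.55
tool_pos: [593.7, 171.9, 34.3]
tcp_rot: [3.141, -0.001, 0.317]
contact_force: [0.5, -0.2, -0.9]
grip_width: 59.0
finger_force: 30.0
```

```bash
python3 -m handwheel '0 0.006 0.02 0 0 0 -1; 0 0.012 0.04 0 0 0 -1; 0 0.012 0.045 0 0 0 -1; 0 0.012 0.045 0 0 0 -1; 0 0.012 0.045 0 0 0 -1'
```

```text
time: 12.97
tool_pos: [593.6, 170.7, 29.2]
tcp_rot: [3.141, -0.0, 0.317]
contact_force: [0.1, -0.4, -0.6]
grip_width: 58.9
finger_force: 30.0
```

```bash
python3 -m handwheel '0 0 0.004 0 0 0 -1; 0 0 0.008 0 0 0 -1; 0 0 0.008 0 0 0 -1'
```

```text
time: 13.22
tool_pos: [593.8, 170.8, 28.6]
tcp_rot: [3.141, -0.001, 0.317]
contact_force: [0.5, 0.7, 1.1]
grip_width: 58.8
finger_force: 30.0
```

```bash
python3 -m handwheel '0.02 0 0.002 0 0 0 -1; 0.05 0 0.003 0 0 0 -1; 0.08 0 0.003 0 0 0 -1; 0.1 0 0.003 0 0 0 -1; 0.1 0 0.003 0 0 0 -1'
```

```text
time: 13.63
tool_pos: [604.2, 174.2, 28.6]
tcp_rot: [3.141, -0.002, 0.318]
contact_force: [0.0, -0.7, 5.5]
grip_width: 59.0
finger_force: 30.0
```

```bash
python3 -m handwheel '0.005 0 0 0 0 0 -1; 0.01 0 0 0 0 0 -1; 0.015 0 0 0 0 0 -1; 0.02 0 0 0 0 0 -1; 0.02 0 0 0 0 0 -1'
```

```text
time: 14.05
tool_pos: [604.9, 174.4, 28.5]
tcp_rot: [3.141, 0.001, 0.318]
contact_force: [-3.5, -0.3, 8.2]
grip_width: 59.0
finger_force: 30.0
```

```bash
python3 -m handwheel '0.003 0 -0.002 0 0 0 -1; 0.006 0 -0.002 0 0 0 -1; 0.006 0 -0.002 0 0 0 -1'
python3 - <<'E'
from h import *
p=viewer.capture("side"); save(p,"s5"); pickle.dump(p,open("side5.pkl","wb"))
print(bot.get_obs()["contact_force"])
E
```

```text
time: 14.3
tool_pos: [604.9, 174.5, 28.5]
tcp_rot: [3.142, 0.002, 0.318]
contact_force: [-4.7, -1.6, 7.3]
grip_width: 59.0
finger_force: 30.0
[-4.64026115 -2.17575105  8.12143851]
```

```bash
python3 -m handwheel '-0.006 0 -0.002 0 0 0 -1; -0.006 0 -0.002 0 0 0 -1'; python3 -m handwheel '0 0 0 0 0 0 0.32; 0 0 0 0 0 0 0.4; 0 0 0 0 0 0 0.6; 0 0 0 0 0 0 0.9; 0 0 0 0 0 0 0.9; 0 0 0 0 0 0 0.9; 0 0 0 0 0 0 0.9'
```

```text
time: 14.52
tool_pos: [604.8, 174.5, 28.5]
tcp_rot: [3.142, 0.001, 0.317]
contact_force: [-0.7, -1.0, 5.6]
grip_width: 58.9
finger_force: 30.0
time: 15.1
tool_pos: [604.9, 174.5, 28.2]
tcp_rot: [3.142, 0.0, 0.318]
contact_force: [0.0, -0.3, -0.5]
grip_width: 86.3
finger_force: 0.0
```

```bash
python3 -m handwheel '0 0 -0.1 0 0 0 0.9; 0 0 -0.4 0 0 0 0.9; 0 0 -0.8 0 0 0 0.9; 0 0 -1 0 0 0 0.9; 0 0 -1 0 0 0 0.9' >/dev/null
python3 -m handwheel '-0.5 1 -0.3 0 0 0 0.9; -0.5 1 -0.3 0 0 0 0.9; -0.5 1 -0.3 0 0 0 0.9; -0.5 1 -0.3 0 0 0 0.9' >/dev/null
python3 -m handwheel '-0.5 1 0 0 0 0 0.9; -0.5 1 0 0 0 0 0.9; -0.5 1 0 0 0 0 0.9; -0.5 1 0 0 0 0 0.9' >/dev/null
python3 -m handwheel '0 1 0 0 0 0 0.9; 0 1 0 0 0 0 0.9; 0 1 0 0 0 0 0.9; 0 1 0 0 0 0 0.9'
python3 - <<'E'
from sink import *
ims=[]
for n,c,w in(("top",(125,205,180,260),400),("side",(230,300,150,245),400)):
    p=viewer.capture(n); save(p,n+"6"); pickle.dump(p,open(n+"6.pkl","wb"))
    ims.append(cv2.resize(p["frame"][c[0]:c[1],c[2]:c[3],::-1],(400,int(400*(c[1]-c[0])/(c[3]-c[2]))),interpolation=cv2.INTER_CUBIC))
    for nm in("plate","sink"):
        for r in viewer.cut_out(nm,p)[:1]:
            cc=max(cv2.findContours(r["pixels"].astype(np.uint8),0,2)[0],key=cv2.contourArea)
            print(n,nm,round(r["score"],2),back(p,cv2.boxPoints(cv2.minAreaRect(cc)),49).round(0).tolist())
h=max(i.shape[0] for i in ims)
cv2.imwrite("pics/c6.png",np.hstack([cv2.copyMakeBorder(i,0,h-i.shape[0],0,0,0) for i in ims]))
p=pickle.load(open("top6.pkl","rb")); q=np.array([629,182.4,.318])
R=np.array([[np.cos(.318),-np.sin(.318)],[np.sin(.318),np.cos(.318)]])
W=lambda x,y:tf(q,0,[[x,y,0]])[0,:2]
for nm,a,b,nr,z in[("left",(-60,30),(58,30),(0,1),49),("right",(-60,-30),(58,-30),(0,-1),49),("near",(-60,-30),(-60,30),(-1,0),49)]:
    c,d,k=edge(p,W(*a),W(*b),R@nr,z); lc=R.T@(c-q[:2]); print(nm,k,round(np.degrees(np.arctan2(d[1],d[0])-q[2]),2),round(float(np.dot(lc,nr)-np.dot(a,nr)),2))
E
```

```text
time: 16.52
tool_pos: [604.5, -144.8, 157.7]
tcp_rot: [3.141, -0.0, 0.314]
contact_force: [-0.5, 0.1, -0.2]
grip_width: 87.1
finger_force: 0.0
top plate 0.58 [[675.0, 229.0, 49.0], [694.0, 171.0, 49.0], [581.0, 133.0, 49.0], [562.0, 190.0, 49.0]]
top sink 0.75 [[565.0, 178.0, 49.0], [577.0, 138.0, 49.0], [566.0, 135.0, 49.0], [553.0, 175.0, 49.0]]
side plate 0.87 [[671.0, 231.0, 49.0], [715.0, 178.0, 49.0], [584.0, 137.0, 49.0], [547.0, 190.0, 49.0]]
side sink 0.84 [[623.0, 278.0, 49.0], [666.0, 235.0, 49.0], [559.0, 166.0, 49.0], [520.0, 211.0, 49.0]]
left 30 0.51 0.65
right 30 0.69 2.98
near 30 89.79 5.53
```

View pics/c6.png

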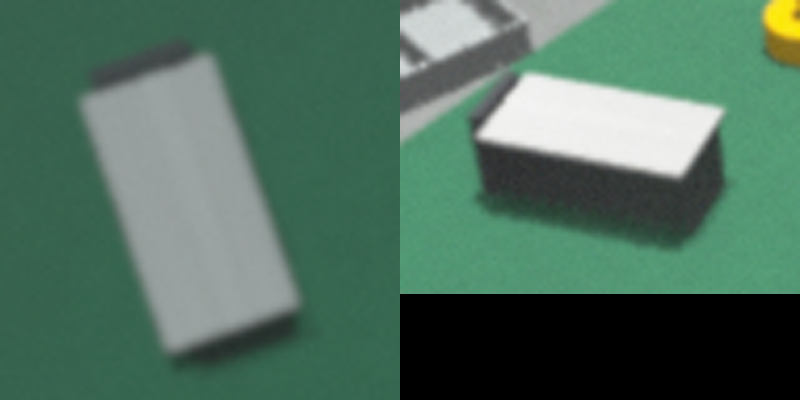

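The plate lies on the sink against its stop; in the top crop its corners are (80,100), (213,55), (300,305) and (168,355). One numeric check on the sideways centring.

Run:
```python
from sink import *
p=pickle.load(open("top6.pkl","rb")); q=np.array([629,182.4,.322]); f=p["frame"].astype(float)
def lat(xs,z,ch,h=None):
    s=np.arange(-45,45.1,.25); V=[]
    for x in xs:
        uv=proj(p,tf(q,z,np.c_[np.full(len(s),x),s,0*s])); V.append(map_coordinates(ch,[uv[:,1],uv[:,0]],order=1))
    v=np.mean(V,0); mid=v[abs(s)<12].mean(); out=[]
    for sg in(-1,1):
        t=s*sg>0; bg=v[(s*sg>38)].mean(); a=abs(v-bg)>abs(mid-bg)/2; out.append(s[t&a][np.argmax(abs(s[t&a]))])
    return out,round(sum(out)/2,2)
print("plate R",[lat([x],49,f[:,:,0]) for x in(-45,-15,15,45)])
sat=f[:,:,1]-f[:,:,0]
print("stop G-R",[lat([x],55,sat) for x in(63,65,67)])
print("plate G-R",[lat([x],49,sat) for x in(-45,0,45)])
```

```text
plate R [([np.float64(-31.75), np.float64(29.0)], np.float64(-1.38)), ([np.float64(-31.5), np.float64(29.5)], np.float64(-1.0)), ([np.float64(-31.5), np.float64(29.5)], np.float64(-1.0)), ([np.float64(-31.5), np.float64(29.5)], np.float64(-1.0))]
stop G-R [([np.float64(-23.75), np.float64(21.0)], np.float64(-1.38)), ([np.float64(-23.5), np.float64(21.25)], np.float64(-1.12)), ([np.float64(-23.0), np.float64(21.25)], np.float64(-0.88))]
plate G-R [([np.float64(-33.25), np.float64(30.25)], np.float64(-1.5)), ([np.float64(-33.0), np.float64(30.75)], np.float64(-1.12)), ([np.float64(-32.25), np.float64(30.5)], np.float64(-0.88))]
```

The plate's midline is at -1.0 to -1.1 mm and the stop's at -1.1 mm in the same picture, so the plate is centred and lined up. Handing in.

```bash
python3 -c "
from plant import bot
print(bot.close_job())"
```

```text
the job is handed in; nothing more can be done
None
```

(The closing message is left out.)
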